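# Hitch the feed block to the buffer pin

## Robot

A 7-joint arm with a two-finger parallel gripper is mounted at the origin on the work surface; the furniture and walls round the work are solid. World frame = base frame: x ahead of the robot, y to its left, z up, the work surface at z = 0. Lengths are in mm, angles in rad, forces in N, time in s.
With the tool pointing down it reaches from about 400 to 900 mm from the base axis. Payload 5.5 kg.
Tool frame: the origin (TCP) lies midway between the tips of the shut fingers; the grasp point (between the pads) lies 19 mm behind it; z points along the fingers, y is the line along which they close (so a half turn about z gives the same grasp; the last joint's range is limited). The gripper opens to 92 mm and grips with 3 to 60 N. Pads are 19 mm wide; open, the fingers measure 130 mm over their backs; the gripper's body (75 mm by 190 mm) begins 47 mm behind the grasp point.
Start: joints at [1.388, 0.501, -0.427, 1.55, 0.221, 1.138, -0.21], TCP at [280.3, -586.458, 189.029] pointing down, gripper open.
Joint ranges: [-2.88, 2.88], [-0.31, 2.03], [-1.54, 1.56], [0.2, 2.42], [-1.41, 4.55], [0.19, 2.02], [-2.57, 2.57]. Speed limits (rad/s): [2.57, 2.57, 3.14, 3.14, 3.14, 3.14, 3.14].

## Interface

Orientations are given as a unit quaternion [x, y, z, w].
In Python, from plant import status, eyes, job gives the robot as it stands.
- The arm moves only by the tool carry_out, never from a script. Its argument "deltas" is a list of rows, each an object of numbers: "dx", "dy", "dz": the shift along the tool's x, y, z in cm; "wx", "wy", "wz": the turn, a rotation vector about the tool's x, y, z in units of 6 degrees (1.0 is 6 degrees); "jaw": the closure, from -1 (fully open) to 1 (shut). A call has 1 to 5 rows; each row is the pose to reach, as a shift and turn from the pose commanded when the call began, along the tool's axes at that moment; what a row does not reach only later rows make up. A row lasts 1/8 s, in which the tool goes at most 62.5 mm and 10.7 degrees, less where a joint would pass 70% of its speed; a pose out of reach is approached as far as the arm can. A call with a gripper value outside its range is refused whole. The fingers move at their own pace and stop on an object; "force" is the grip in N (left out, the last holds). Time passes only in rows, so rows that repeat a pose let the fingers close. It gives the time, the measured TCP pose, the force, the opening and the grip force at its end, in the units of the state.
- status.read_state(): the state, without advancing time (a new reading comes with each control period).
- eyes.camera(name): name is "scene" or "side" or "wrist"; returns the picture (480x640x3 uint8, red, green, blue); there is no depth.
- eyes.camera_info(name): a dict with "camera_matrix" (3x3 intrinsics, pixels), "distortion" ([k1, k2, p1, p2, k3] as OpenCV has them; the pictures are not rectified), "rvec" (rotation vector, rad) and "tvec" (3), from world to camera coordinates, as OpenCV has them; the wrist camera has in their place "hand_eye" (4x4, takes a point from camera to tool coordinates, whose origin is the TCP and whose axes are the flange's). Camera axes: x right, y down, z forward; pixel columns grow to the right and rows downward; lengths in mm; the calibration is good to about 2 mm. A picture is of the moment at which its call begins: read the wrist's pose just before it. camera_info takes no time and is no camera call.
- job.close_job(): hands the job in; it is judged then, once.
Trained networks look in the newest picture that a camera, given by its name, has taken for a name from the list of things; names that differ only in an ending like _2 or _b are one class to them, and where a whole thing is asked for, a point or a joint stands for the part that bears it (a point fixed in the world has none). Each returns a list of dicts, best first, with "p" (0 to 1); they miss things now and then, are a little off and sometimes report something else, mostly with a low value. They report only what shows in the picture. A call takes as long as a camera call.
- eyes.spot_in(name, camera): "box" ([left, top, width, height] in pixels, round what is visible of it).
The state is a dict: "time": time; "q": joint angles; "dq": joint speeds; "joint_efforts": joint torques, N m; "eef_pos": TCP position; "eef_rot": TCP orientation; "contact_force": force on the tool from outside, world axes, zero at the start; "wrist_torque": the same for the moment, N m; "opening": finger opening in mm; "grasp_force": force on a finger pad.
Only numpy, scipy, OpenCV 4.12 (cv2) and the standard library are available. Lean on these libraries where they do the work, as an engineer would, in place of code of your own. Each camera call takes 0.05 s, during which the arm holds its last target. There are 200 camera calls.

## Task

Slide the feed block's hook onto the upright pin of the hitch bracket and push until its sprung latch flips shut behind the pin. Then prove it by tugging the block back with about 10 N, and let go with it standing flat on the table, still hitched. The buffer is delicate: never push or pull the pin with more than 20 N, and leave the pliers, spanner, flange and test piece where they are.

Things in the scene. Friction and masses are not known exactly. Their poses are not given: they have to be found in the camera images.
- feed_block: Wooden push block 140 (x) x 60 (y) x 30 (z) mm, loose on the table, about 0.6 kg with what it carries: a dark steel hook plate (30 to 40 mm above the table) bolted on top, with a wooden grip rib on it. Origin: centre of its underside; its x points forwards to the hook's mouth. Gripped, it can be slid along on the table (friction 2 to 6 N).
- grip (a point): Where to grip, from above across y: the wooden rib, 60 (x) x 28 (y) mm, standing from 40 to 82 mm above the table. This point is 30 mm ahead of the block's origin, 66 mm above its underside, 95 mm behind the seat.
- seat (a point): Where the pin's axis lies when it is against the bottom of the hook's slot: 125 mm ahead of the block's origin, 35 mm above its underside; axes as the block's. The slot, 20 mm wide, opens forwards between two rounded jaws that end 53 mm ahead of the seat. Behind the shut latch the pin has about 2 mm of play fore and aft and to either side.
- latch (a joint): Latch arm of the hook, rad: 0 = shut (sprung against a stop, slanting across the slot); the entering pin swings it aside by about 0.3 before it snaps back. It pivots at the left jaw 34 mm ahead of the seat; its tip shuts 13 mm ahead of the seat and locks when the pin pulls outwards. Swinging it open with the pin takes 7 to 13 N, varying with friction.
- bracket: Hitch bracket, fixed to the table: grey base 110 x 64 mm, a low carriage (top 24 mm above the table) and a buffer tube (27 mm). Origin: on the table straight below the pin at rest. Its x is the buffer's travel: the hook comes on travelling along +x. The base begins 16 mm in front of the origin.
- pin (a point): Point on the axis of the upright steel pin, 16 mm in diameter, 35 mm above the table. A 24 mm head tops it (51 to 56 mm above the table), so the hook comes on only from the side. The pin stands on the sprung carriage and gives way with it.
- buffer (a joint): Carriage travel along the bracket's x, m: 0 at rest, positive when the pin is pushed back, negative when it is pulled to the hook's side. A soft damped spring works both ways, up to stops at -0.035 and +0.035. Pushing the hook on first drives the pin back by some 10 to 25 mm, never the same; the latch passes only once the push has built up.
- pliers: Pliers with red handles, 176 mm long, lying to the right of the work. Leave alone.
- spanner: Steel spanner, 224 mm long, lying to the right of the work. Leave alone.
- blade_flange: Round steel saw blade flange, 72 mm across, lying to the left of the bracket. Leave alone.
- test_piece: Square plywood test piece 60 x 60 x 40 mm, to the left of the work. Leave alone.

How it is judged (in metres and radians):
On the way, in this order (a step that is already met when the one before it is completed fails the run):
1. the pin, entering the mouth, swings the latch open (value of joint latch above 0.15 rad and horizontal distance between pin and seat below 0.035 m and contact force between feed_block and bracket above 1 N).
2. the latch has shut behind the pin (value of joint latch below 0.06 rad and horizontal distance between pin and seat below 0.006 m), for 0.1 s.
3. the hitched block is tugged back: the shut latch draws the pin at least 8 mm to the hook's side (about 5 N) (all of step 2 and value of joint buffer below -0.008 m), for 0.2 s.
At the end, for the whole second after the job is handed in: The latch is shut (under 0.06 rad) with the pin behind it, its axis within 6 mm of the seat seen from above; the feed block stands flat on the table (within 4 mm and 0.05 rad), released and at rest (all of step 2 and height (world z) of feed_block below 0.004 m and angle between feed_block's own z axis and vertical below 0.05 rad and linear speed of feed_block below 0.01 m/s); the robot touches nothing.
It fails at once if the pin and bracket are loaded by the hook with more than 20 N (contact force between feed_block and bracket above 20 N).
It fails at once if a bystander (pliers, spanner, flange, test piece) is moved more than 15 mm (distance of any of pliers, spanner, blade_flange, test_piece from where it was at the start of the episode above 0.015 m).
It also fails if it takes over 69 s, if anything falls off the work surface, if the arm or the gripper's body presses on something with over 40 N, if the wrist force passes 120 N, or if a joint passes its speed limit or range.

## Working session

There is one attempt and no reset: what is moved stays moved. The work goes in short steps, Python scripts to look and compute and a tool call to move; the robot and the scene stay as the last step left them, time stands still between calls to the robot, and variables do not carry over. Pictures are saved under pics/ and viewed, at most 10 in all, crops included, and the job is handed in when it is done.

Besides the shell and the picture viewer there is one more tool, called after ">>>" by a JSON object that holds its "fn" and its "kwargs". carry_out: Moves the arm, as the interface text tells. Its arguments: {"type":"object","properties":{"deltas":{"type":"array"},"force":{"type":"number"}},"required":["deltas"]}

```bash
ls; mkdir -p pics
cat > h.py <<'E'
import numpy as np,cv2
from scipy.spatial.transform import Rotation as R
from plant import status,eyes,job
def P(cam,st=None):
    i=eyes.camera_info(cam);K=np.array(i["camera_matrix"],float);d=np.array(i["distortion"],float)
    if "hand_eye" in i:
        H=np.array(i["hand_eye"],float);T=np.eye(4);T[:3,:3]=R.from_quat(st["eef_rot"]).as_matrix();T[:3,3]=st["eef_pos"]
        M=np.linalg.inv(T@H)
    else:
        M=np.eye(4);M[:3,:3]=cv2.Rodrigues(np.array(i["rvec"],float))[0];M[:3,3]=np.ravel(i["tvec"])
    return K,d,M
def ray(c,uv):
    K,d,M=c;n=cv2.undistortPoints(np.array([[uv]],float),K,d).ravel();Ri=M[:3,:3].T
    return -Ri@M[:3,3],Ri@np.array([n[0],n[1],1.])
def atz(c,uv,z):
    o,r=ray(c,uv);return o+r*(z-o[2])/r[2]
def tri(obs):
    A=np.zeros((3,3));b=np.zeros(3)
    for c,uv in obs:
        o,r=ray(c,uv);r=r/np.linalg.norm(r);Q=np.eye(3)-np.outer(r,r);A+=Q;b+=Q@o
    return np.linalg.solve(A,b)
def proj(c,X):
    K,d,M=c;return cv2.projectPoints(np.array(X,float).reshape(-1,1,3),cv2.Rodrigues(M[:3,:3])[0],M[:3,3],K,d)[0].reshape(-1,2)
E
python3 - <<'E'
from h import *
s=status.read_state();print(s)
for c in("scene","side"):
    im=eyes.camera(c);cv2.imwrite(f"pics/{c}0.png",im[...,::-1])
    for n in("feed_block","grip","seat","latch","bracket","pin","pliers","spanner","blade_flange","test_piece"):
        r=eyes.spot_in(n,c)[:2];print(c,n,[(np.round(x["box"]).tolist(),round(x["p"],2)) for x in r])
    k=P(c,s);print(c,-k[2][:3,:3].T@k[2][:3,3])
E
```

```text
pics
{'time': 0.0, 'q': array([ 1.38821253,  0.50184585, -0.42676258,  1.55143187,  0.22078731,
        1.13829539, -0.21029132]), 'dq': array([-0.00133555, -0.00070948, -0.00124654, -0.00201486,  0.00013429,
       -0.00192662, -0.00035674]), 'joint_efforts': array([-2.73246735e-05, -5.66599524e+01, -5.81583381e+00, -2.79116571e+01,
       -6.84439600e-02,  3.08158016e-02,  1.49686016e-04]), 'eef_pos': array([ 279.8776952 , -585.81152856,  187.98468356]), 'eef_rot': array([ 9.75258559e-01,  2.21065176e-01, -1.80749956e-04, -9.48030535e-04]), 'contact_force': array([-0.38452495, -0.25931587,  0.17257032]), 'wrist_torque': array([0.01284315, 0.05018158, 0.05790469]), 'grasp_force': 0.0, 'opening': 91.68564349370948}
scene feed_block [([203.0, 237.0, 97.0, 102.0], 0.7)]
scene grip [([207.0, 238.0, 94.0, 96.0], 0.77)]
scene seat [([207.0, 235.0, 93.0, 102.0], 0.7)]
scene latch [([204.0, 238.0, 96.0, 99.0], 0.58)]
scene bracket [([321.0, 221.0, 47.0, 37.0], 0.57)]
scene pin [([326.0, 224.0, 29.0, 27.0], 0.64)]
scene pliers [([412.0, 280.0, 94.0, 56.0], 0.55)]
scene spanner [([342.0, 320.0, 77.0, 102.0], 0.68)]
scene blade_flange [([256.0, 203.0, 33.0, 18.0], 0.69)]
scene test_piece [([207.0, 204.0, 43.0, 35.0], 0.61)]
scene [ -71.50740771 -512.18865944  585.65088655]
side feed_block [([279.0, 252.0, 142.0, 51.0], 0.93)]
side grip [([281.0, 247.0, 140.0, 55.0], 0.92)]
side seat [([279.0, 249.0, 144.0, 57.0], 0.84)]
side latch [([173.0, 305.0, 42.0, 32.0], 0.49), ([299.0, 272.0, 10.0, 8.0], 0.43)]
side bracket [([206.0, 237.0, 62.0, 37.0], 0.94)]
side pin [([233.0, 239.0, 32.0, 26.0], 0.91), ([339.0, 217.0, 96.0, 21.0], 0.44)]
side pliers [([291.0, 193.0, 36.0, 33.0], 0.81), ([281.0, 247.0, 142.0, 56.0], 0.36)]
side spanner []
side blade_flange [([174.0, 306.0, 38.0, 28.0], 0.89)]
side test_piece [([217.0, 310.0, 52.0, 50.0], 0.57)]
side [353.39391278 671.68934846 472.09428119]
```

Run:
```python
import cv2
a=cv2.imread("pics/scene0.png")[190:350,190:400];b=cv2.imread("pics/side0.png")[170:320,180:440]
cv2.imwrite("pics/c1.png",cv2.resize(a,None,fx=3.75,fy=3.75,interpolation=2));cv2.imwrite("pics/c2.png",cv2.resize(b,None,fx=3,fy=3,interpolation=2))
```

```text
(no output)
```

View pics/c1.png

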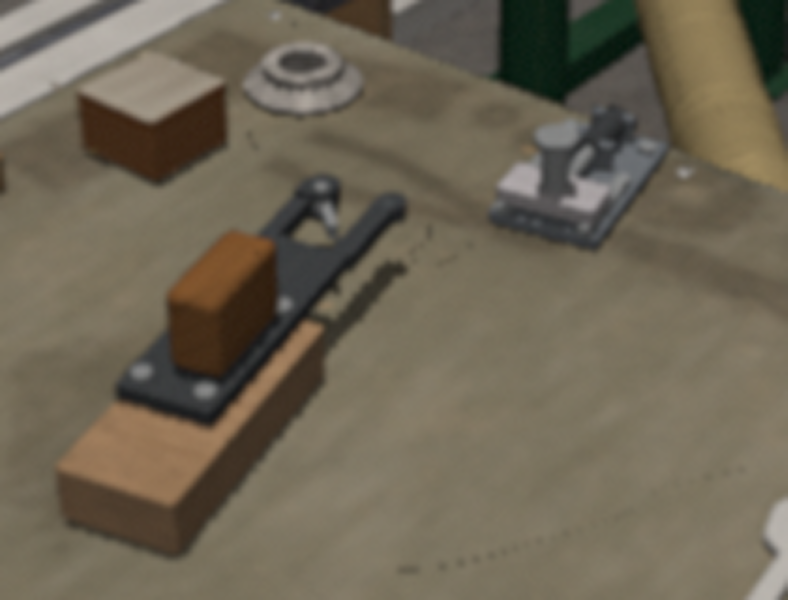

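View pics/c2.png

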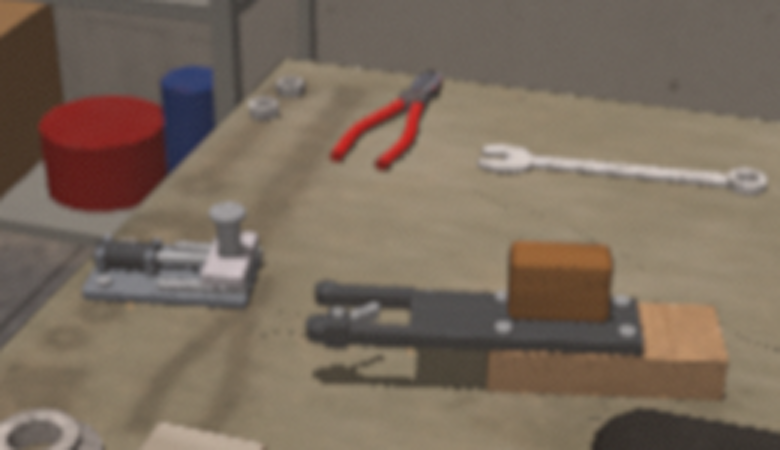

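The scene crop shows the block at lower left, its hook pointing up right towards the bracket (pin head at about crop 558,133). The side crop shows the pin head at (227,210) and the rib top at (510–610, 243–258). I'll fit the poses from corner points.

```bash
cat > fit.py <<'E'
from h import *
from scipy.optimize import least_squares
S=P("scene");D=P("side")
s=lambda u,v:(190+u/3.75,190+v/3.75)
d=lambda u,v:(180+u/3,170+v/3)
blk=[(S,s(58,465),(-70,30,30)),(S,s(175,508),(-70,-30,30)),(S,s(180,555),(-70,-30,0)),(S,s(68,520),(-70,30,0)),(S,s(325,328),(70,-30,30)),
(S,s(168,298),(0,14,82)),(S,s(222,322),(0,-14,82)),(S,s(277,240),(60,-14,82)),
(D,d(725,397),(-70,30,0)),(D,d(727,362),(-70,30,30)),(D,d(718,304),(-70,-30,30)),(D,d(610,258),(0,14,82)),(D,d(510,260),(60,14,82))]
brk=[(S,s(558,131),(0,0,56)),(D,d(227,210),(0,0,56)),(S,s(490,217),(-16,32,0)),(S,s(597,248),(-16,-32,0)),(S,s(667,145),(94,-32,6)),(D,d(247,305),(-16,32,0)),(D,d(83,297),(94,32,0))]
def fit(o,x0):
    def f(x):
        Rz=R.from_euler('z',x[3]).as_matrix();r=[]
        for c,uv,X in o:r+=list(proj(c,Rz@np.array(X)+x[:3])[0]-uv)
        return np.array(r)
    z=least_squares(f,x0,loss='soft_l1');return z.x,np.round(f(z.x),1).reshape(-1,2)
if __name__=="__main__":
    for o in(blk,brk):
        x,e=fit(o,[400,-150,0,0.]);print(np.round(x,3));print(e.tolist())
    print("pin",tri([(o[0],o[1]) for o in brk[:2]]),"rib corner",tri([(S,s(168,298)),(D,d(610,258))]))
E
python3 fit.py
```

```text
[ 418.786   -3.06    -0.571 -131.722]
[[-0.3, 0.7], [0.4, -0.1], [0.4, 1.4], [-1.1, -0.0], [1.2, 0.0], [-0.8, -1.2], [-0.5, -3.3], [2.3, -0.1], [-1.0, 1.2], [0.6, -0.9], [-1.2, -0.1], [1.7, 1.9], [0.2, -0.2]]
[ 6.71371e+02 -2.41640e+01  2.13000e+00  2.10000e-01]
[[-0.1, -0.2], [0.2, -1.2], [-0.6, 0.7], [0.2, 0.2], [0.6, -0.6], [-0.0, 0.6], [-0.3, 0.2]]
pin [672.09364035 -23.49991062  56.45674856] rib corner [417.22665128   7.90274993  81.43911234]
```

>>> {"fn": "carry_out", "kwargs": {"deltas": [{"dx": 3.8,"dy": -4.0,"dz": -1.0,"jaw": -1},{"dx": 7.6,"dy": -8.0,"dz": -2.0,"jaw": -1},{"dx": 11.4,"dy": -12.0,"dz": -3,"jaw": -1},{"dx": 15.2,"dy": -16.0,"dz": -4,"jaw": -1},{"dx": 19,"dy": -20.0,"dz": -5,"jaw": -1}]}}

```text
invalid input
```

>>> {"fn": "carry_out", "kwargs": {"deltas": [{"dx": 3.8,"dy": -4.0,"dz": -1.0,"jaw": -1,"wz": 0.4},{"dx": 7.6,"dy": -8.0,"dz": -2.0,"jaw": -1,"wz": 0.8},{"dx": 11.4,"dy": -12.0,"dz": -3,"jaw": -1,"wz": 1.2},{"dx": 15.2,"dy": -16.0,"dz": -4,"jaw": -1,"wz": 1.6},{"dx": 19,"dy": -20.0,"dz": -5,"jaw": -1,"wz": 2.2}]}}

```text
invalid input
```

>>> {"fn": "carry_out", "kwargs": {"deltas": [{"dx": 3.8,"dy": -4.0,"dz": -1.0,"wx": 0,"wy": 0,"wz": 0,"jaw": -1},{"dx": 7.6,"dy": -8.0,"dz": -2.0,"wx": 0,"wy": 0,"wz": 0,"jaw": -1},{"dx": 11.4,"dy": -12.0,"dz": -3,"wx": 0,"wy": 0,"wz": 0,"jaw": -1},{"dx": 15.2,"dy": -16.0,"dz": -4,"wx": 0,"wy": 0,"wz": 0,"jaw": -1},{"dx": 19,"dy": -20.0,"dz": -5,"wx": 0,"wy": 0,"wz": 0,"jaw": -1}]}}

```text
time: 1.72
eef_pos: [366.0, -322.3, 239.6]
eef_rot: [0.975, 0.221, 0.0, 0.0]
contact_force: [0.7, 0.2, 0.4]
opening: 91.7
grasp_force: 0.0
```

>>> {"fn": "carry_out", "kwargs": {"deltas": [{"dx": 3.8,"dy": -4.0,"dz": -1.0,"wx": 0,"wy": 0,"wz": 0.4,"jaw": -1},{"dx": 7.6,"dy": -8.0,"dz": -2.0,"wx": 0,"wy": 0,"wz": 0.8,"jaw": -1},{"dx": 11.4,"dy": -12.0,"dz": -3,"wx": 0,"wy": 0,"wz": 1.3,"jaw": -1},{"dx": 15.2,"dy": -16.0,"dz": -4,"wx": 0,"wy": 0,"wz": 1.8,"jaw": -1},{"dx": 19,"dy": -20.0,"dz": -5,"wx": 0,"wy": 0,"wz": 2.2,"jaw": -1}]}}

```text
time: 2.35
eef_pos: [451.1, -60.0, 289.8]
eef_rot: [0.994, 0.107, 0.0, 0.001]
contact_force: [0.8, -0.8, 0.2]
opening: 91.6
grasp_force: 0.0
```

Run:
```python
from h import *
s=status.read_state();im=eyes.camera("wrist");cv2.imwrite("pics/w1.png",im[...,::-1])
np.save("w1.npy",np.r_[s["eef_pos"],s["eef_rot"]])
c=P("wrist",s);print(s["time"],s["eef_pos"],s["eef_rot"],s["q"]);print(eyes.camera_info("wrist"))
for X in((419,-3,0),(672,-24,56)):print(proj(c,X))
for n in("feed_block","grip","bracket","pin"):print(n,eyes.spot_in(n,"wrist")[:2])
```

```text
2.35 [451.05108633 -60.04377565 289.76527061] [9.94291391e-01 1.06696004e-01 4.50612433e-04 6.24624318e-04] [ 0.86319178  0.06052565 -0.81504502  1.87543953  0.04799002  1.22389866
 -1.32421415]
{'camera_matrix': array([[419.23235062,   0.        , 318.08092344],
       [  0.        , 419.23235062, 234.23109012],
       [  0.        ,   0.        ,   1.        ]]), 'distortion': array([0.03300016, 0.        , 0.        , 0.        , 0.        ]), 'hand_eye': array([[ 1.01224666e-03, -9.55512761e-01, -2.94948026e-01,
         8.02843762e+01],
       [ 9.99999453e-01,  1.04465827e-03,  4.76755084e-05,
        -2.29290972e-01],
       [ 2.62565339e-04, -2.94947913e-01,  9.55513296e-01,
        -1.94990871e+02],
       [ 0.00000000e+00,  0.00000000e+00,  0.00000000e+00,
         1.00000000e+00]])}
[[264.68346155 193.57044796]]
[[331.79962048 -71.02920482]]
feed_block [{'box': [210.6, 15.1, 73.8, 243.2], 'p': 0.8}]
grip [{'box': [213.9, 19.5, 71.7, 237.9], 'p': 0.69}]
bracket []
pin []
```

View pics/w1.png

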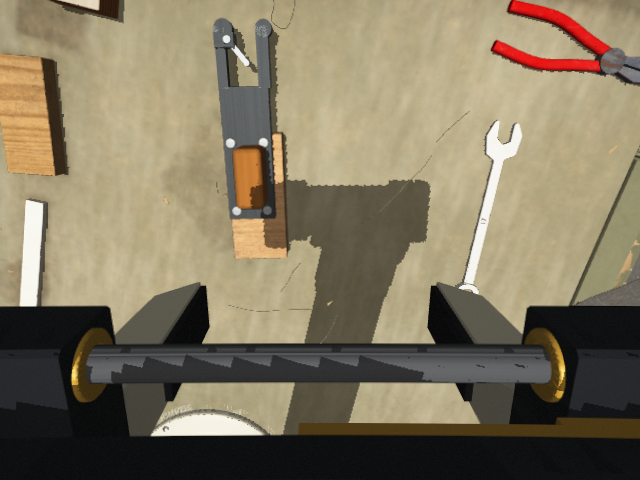

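The wrist picture shows the block from above: bolts at (230,143), (263,143), (236,211), (267,210), jaw ends near (222,22) and (263,22), block rear corners (233,258), (287,257). Now to refine its pose.

Run:
```python
from fit import *
w=np.load("w1.npy");c=P("wrist",dict(eef_pos=w[:3],eef_rot=w[3:]))
for z,a,b in((42,(236,211),(230,143)),(42,(267.5,210.5),(263,143)),(30,(287,257),(284.5,134)),(40,(222,88),(270,87))):
    A=atz(c,a,z);B=atz(c,b,z);print(A,B,np.arctan2(*(B-A)[1::-1]),np.linalg.norm(B-A))
o=blk+2*[(c,(287,257.5),(-70,-30,30)),(c,(284,133),(70,-30,30)),(c,(233,259),(-70,30,30))]
x,e=fit(o,[419,-3,0,.22]);print(x);print(e.tolist())
x,e=fit(o[-3:]+o[-3:],[419,-3,0,.22]);print(x);print(e.tolist())
print(proj(c,[R.from_euler('z',x[3]).apply(p)+x[:3] for p in((70,-30,30),(-70,-30,30),(0,14,82),(60,-14,82))]))
im=cv2.imread("pics/w1.png")[0:270,190:310];cv2.imwrite("pics/w1c.png",cv2.resize(im[:,:],None,fx=2.2,fy=2.2,interpolation=2))
```

```text
[402.98760237  20.54997044  42.        ] [473.12435157  37.80030017  42.        ] 0.24116591975824542 72.22698571314753
[410.82323408 -12.6930895   42.        ] [480.45351303   4.57278921  42.        ] 0.24306254294924795 71.73901528564781
[358.07509009 -43.6996573   30.        ] [493.14290358 -14.6751345   30.        ] 0.21166960491715273 138.15113885281897
[524.24653425  53.91774035  40.        ] [535.53044933   7.41667167  40.        ] -1.3327384356473042 47.850560373709904
[ 4.18862654e+02 -4.30643223e-01 -5.19089954e-01  2.23487946e-01]
[[-1.4, 0.0], [-0.8, -0.8], [-0.8, 0.7], [-2.2, -0.8], [0.1, -0.5], [-1.9, -1.8], [-1.7, -4.0], [1.3, -0.6], [-1.2, 2.1], [0.4, -0.1], [-1.4, 0.6], [1.4, 2.6], [-0.2, 0.4], [1.2, 0.3], [0.2, 0.3], [3.2, -0.8], [1.2, 0.3], [0.2, 0.3], [3.2, -0.8]]
[4.19862162e+02 5.95607060e-01 4.47027360e+00 2.11524132e-01]
[[-0.6, 1.1], [-0.2, -0.3], [0.9, -0.5], [-0.6, 1.1], [-0.2, -0.3], [0.9, -0.5]]
[[283.84290106 132.74506293]
 [286.43789626 258.59056087]
 [236.12885693 209.76312628]
 [262.62888656 147.2462405 ]]
```

View pics/w1c.png

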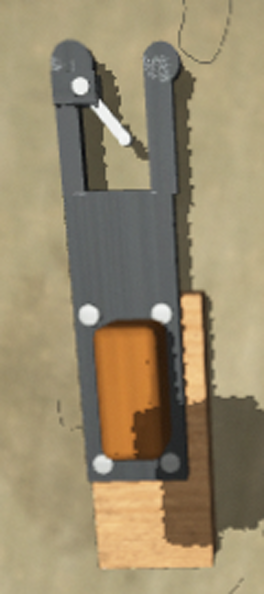

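Run:
```python
from fit import *
w=np.load("w1.npy");c=P("wrist",dict(eef_pos=w[:3],eef_rot=w[3:]))
g=lambda u,v,z:atz(c,(190+u/2.2,v/2.2),z)
L={}
L['plateL']=g(90,480,40),g(65,192,40);L['plateR']=g(187,480,40),g(175,192,40)
L['jawL']=g(85,190,40),g(77,105,40);L['slot']=(g(118.5,190,40),g(116.5,64,40))
L['bolts']=((g(102,463,43)+g(170,462,43))/2,(g(88,315,43)+g(161.5,314,43))/2)
L['rib']=((g(103,460,82)+g(165,458,82))/2,(g(96,325,82)+g(160,322,82))/2)
L['woodR']=g(213,566,0),g(205,292,30)
L['woodrear']=g(98,568,30),g(211,566,30)
for k,(A,B) in L.items():print(k,A.round(1),B.round(1),np.linalg.norm(A-B).round(1),np.arctan2(*(B-A)[1::-1]).round(3))
```

```text
plateL [393.2  25.   40. ] [524.4  56.4  40. ] 134.9 0.235
plateR [403.5 -22.1  40. ] [535.2   7.8  40. ] 135.0 0.224
jawL [527.2  47.7  40. ] [561.2  56.3  40. ] 35.1 0.247
slot [530.5  32.9  40. ] [581.   41.9  40. ] 51.3 0.175
bolts [407.8   3.8  43. ] [477.   20.8  43. ] 71.3 0.241
rib [419.9   0.9  82. ] [478.2  13.3  82. ] 59.6 0.209
woodR [346.4 -43.6   0. ] [494.1 -13.1  30. ] 153.8 0.204
woodrear [343.8  15.1  30. ] [357.5 -42.5  30. ] 59.2 -1.338
```

>>> {"fn": "carry_out", "kwargs": {"deltas": [{"dx": 0.6,"dy": -3.3,"dz": 4,"wx": 0,"wy": 0,"wz": -0.1,"jaw": -1},{"dx": 1.2,"dy": -6.6,"dz": 8,"wx": 0,"wy": 0,"wz": -0.1,"jaw": -1},{"dx": 1.2,"dy": -6.6,"dz": 13,"wx": 0,"wy": 0,"wz": -0.1,"jaw": -1},{"dx": 1.2,"dy": -6.6,"dz": 15,"wx": 0,"wy": 0,"wz": -0.1,"jaw": -1}]}}

```text
time: 3.1
eef_pos: [445.7, 3.8, 136.0]
eef_rot: [0.994, 0.112, -0.002, -0.0]
contact_force: [0.1, -0.3, -0.2]
opening: 91.8
grasp_force: 0.0
```

Run:
```python
from h import *
s=status.read_state();im=eyes.camera("wrist");cv2.imwrite("pics/w2.png",im[...,::-1])
np.save("w2.npy",np.r_[s["eef_pos"],s["eef_rot"]])
print(s["time"],s["eef_pos"],s["eef_rot"])
print(proj(P("wrist",s),[(449,7,82),(449,7,48)]))
for n in("pin","bracket"):print(n,eyes.spot_in(n,"wrist")[:1])
```

```text
3.1 [445.68978982   3.8208124  136.02987459] [ 9.93709673e-01  1.11959057e-01 -2.47610921e-03 -3.53288518e-04]
[[314.72859427 233.04915953]
 [315.17334663 218.59638987]]
pin []
bracket []
```

View pics/w2.png

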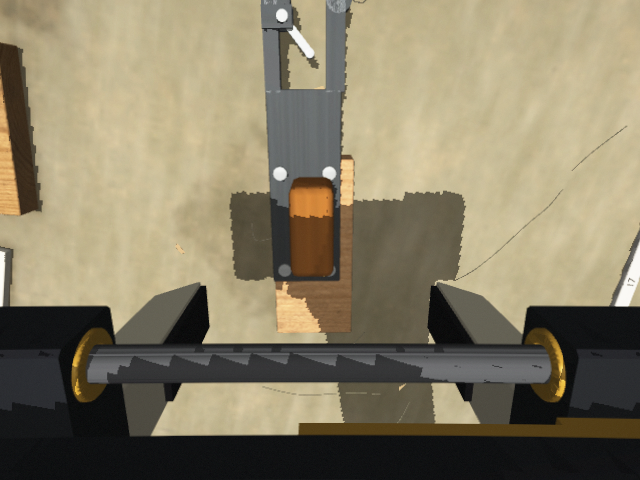

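Run:
```python
from h import *
w=np.load("w2.npy");c=P("wrist",dict(eef_pos=w[:3],eef_rot=w[3:]));Rw=R.from_quat(w[3:]);print(2*np.arctan2(w[4],w[3]))
def t(u,v,z):
    X=atz(c,(u,v),z);return X.round(1),Rw.inv().apply(X-w[:3]).round(1)
for n,a in dict(ribFL=(291,180,82),ribFR=(333,180,82),ribRL=(289.5,275,82),ribRR=(335,277,82),plRL=(274,280,40),plRR=(340,280,40),plFL=(267,91,40),plFR=(341,91,40),slL=(281,89,40),slR=(327,89,40),slLb=(278,35,40),slRb=(328,35,40),piv=(282,16,44),tip=(312,56,38),wRL=(277,331,30),wRR=(352,331,30),wFR=(353,157,30)).items():print(n,*t(*a))
```

```text
0.22438927344352302
ribFL [478.2  28.1  82. ] [ 37.3 -16.4  53.9]
ribFR [483.8   3.7  82. ] [37.4  8.7 53.8]
ribRL [417.9  16.5  82. ] [-24.  -18.5  54.2]
ribRR [423.1 -12.2  82. ] [-25.3  10.7  54.1]
plRL [393.3  26.2  40. ] [-45.7 -33.3  96.3]
plRR [404.4 -22.2  40. ] [-45.6  16.3  96.2]
plFL [524.   56.4  40. ] [ 88.5 -33.7  95.6]
plFR [534.9   9.2  40. ] [88.6 14.7 95.6]
slL [527.3  47.7  40. ] [ 89.8 -24.5  95.6]
slR [534.   18.5  40. ] [89.9  5.5 95.6]
slLb [558.1  55.8  40. ] [121.6 -25.5  95.5]
slRb [565.1  25.2  40. ] [121.6   5.9  95.4]
piv [568.4  54.9  44. ] [131.5 -22.4  91.4]
tip [551.3  32.4  38. ] [109.8  -4.2  97.5]
wRL [345.4  15.3  30. ] [-94.7 -33.3 106.5]
wRR [359.  -43.8  30. ] [-94.6  27.3 106.5]
wFR [494.3 -10.1  30. ] [ 44.8  24.5 105.8]
```

>>> {"fn": "carry_out", "kwargs": {"deltas": [{"dx": 0.6,"dy": -0.4,"dz": 3,"wx": 0,"wy": 0,"wz": 0,"jaw": -1},{"dx": 0.6,"dy": -0.4,"dz": 6,"wx": 0,"wy": 0,"wz": 0,"jaw": -1},{"dx": 0.6,"dy": -0.4,"dz": 8.5,"wx": 0,"wy": 0,"wz": 0,"jaw": -1},{"dx": 0.6,"dy": -0.4,"dz": 8.5,"wx": 0,"wy": 0,"wz": 0,"jaw": -1}]}}

```text
time: 3.75
eef_pos: [452.8, 9.6, 53.8]
eef_rot: [0.994, 0.112, -0.001, 0.0]
contact_force: [0.2, -0.9, 0.5]
opening: 92.0
grasp_force: 0.0
```

>>> {"fn": "carry_out", "kwargs": {"deltas": [{"dx": 0,"dy": 0,"dz": 0.5,"wx": 0,"wy": 0,"wz": 0,"jaw": -0.5},{"dx": 0,"dy": 0,"dz": 0.5,"wx": 0,"wy": 0,"wz": 0,"jaw": 1},{"dx": 0,"dy": 0,"dz": 0.5,"wx": 0,"wy": 0,"wz": 0,"jaw": 1},{"dx": 0,"dy": 0,"dz": 0.5,"wx": 0,"wy": 0,"wz": 0,"jaw": 1},{"dx": 0,"dy": 0,"dz": 0.5,"wx": 0,"wy": 0,"wz": 0,"jaw": 1}], "force": 40}}

```text
time: 4.38
eef_pos: [453.4, 10.5, 49.2]
eef_rot: [0.994, 0.113, 0.0, 0.0]
contact_force: [-0.2, -0.1, -0.1]
opening: 46.4
grasp_force: 0.0
```

>>> {"fn": "carry_out", "kwargs": {"deltas": [{"dx": 0,"dy": 0,"dz": 0,"wx": 0,"wy": 0,"wz": 0,"jaw": 1},{"dx": 0,"dy": 0,"dz": 0,"wx": 0,"wy": 0,"wz": 0,"jaw": 1},{"dx": 0,"dy": 0,"dz": 0,"wx": 0,"wy": 0,"wz": 0,"jaw": 1},{"dx": 0,"dy": 0,"dz": 0,"wx": 0,"wy": 0,"wz": 0,"jaw": 1}], "force": 40}}

```text
time: 4.88
eef_pos: [453.2, 10.6, 49.0]
eef_rot: [0.994, 0.113, -0.0, -0.0]
contact_force: [-0.2, 0.4, 0.6]
opening: 6.2
grasp_force: 0.0
```

Run:
```python
from h import *
s=status.read_state();im=eyes.camera("wrist");cv2.imwrite("pics/w3.png",im[...,::-1])
np.save("w3.npy",np.r_[s["eef_pos"],s["eef_rot"]])
print(s["time"],s["eef_pos"],s["eef_rot"],s["opening"],s["grasp_force"],s["contact_force"])
c=P("wrist",s);print(proj(c,[(671.5,-24,56),(671.5,-24,35)]))
for n in("pin","bracket"):print(n,eyes.spot_in(n,"wrist")[:1])
```

```text
4.875 [453.21937262  10.59622208  49.00429681] [ 9.93628816e-01  1.12702150e-01 -2.50298742e-05 -2.32269835e-05] 6.186168131991436 0.0 [-0.1802233   0.3746429   0.61692461]
[[ 576.41430041 -308.86069716]
 [ 542.21544481 -253.65372708]]
pin []
bracket []
```

View pics/w3.png

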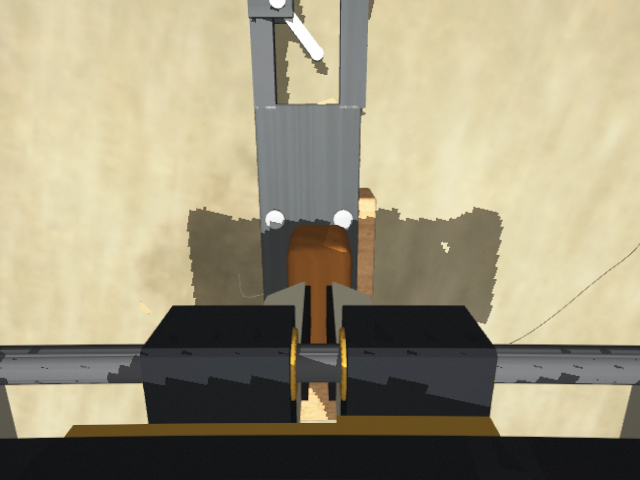

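The wrist picture shows the fingers closed to 6 mm (gap 311–327 px) and drawn in front of the rib (288–350 px), so they did not grip it. I'll check from the side whether they are above it.

Run:
```python
from h import *
s=status.read_state();a=eyes.camera("side")[150:310,220:440];b=eyes.camera("scene")[170:350,170:390]
cv2.imwrite("pics/sd1.png",np.hstack([cv2.resize(a,(400,300),interpolation=2),cv2.resize(b,(400,300),interpolation=2)])[...,::-1])
print(s["time"],s["eef_pos"],s["opening"])
for n in("side","scene"):print(n,proj(P(n),[s["eef_pos"],(450,8,82)]))
```

```text
5.025 [453.26249367  10.60466175  49.03972841] 0.5901533803929756
side [[362.30838676 270.22554164]
 [365.68753616 253.80835549]]
scene [[250.48591962 273.5557016 ]
 [249.28838441 259.25779005]]
```

View pics/sd1.png

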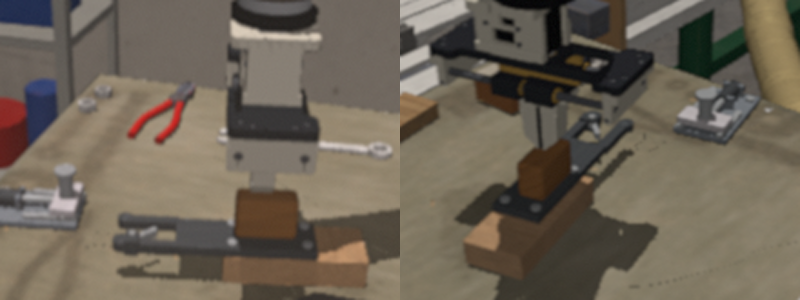

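The side and scene views both show the fingertips level with the rib's top (about z = 82), while the reported TCP is at z = 49. In the wrist view, the pad-tip width (92 mm = 223 px) also puts the tips about 35 mm behind the reported TCP. So the reported TCP lies about 34 mm beyond the real tips. I'll open, go lower in steps and watch the force.

>>> {"fn": "carry_out", "kwargs": {"deltas": [{"dx": -0.2,"dy": 0,"dz": 0,"wx": 0,"wy": 0,"wz": 0,"jaw": -0.2},{"dx": -0.2,"dy": 0,"dz": -0.3,"wx": 0,"wy": 0,"wz": 0,"jaw": -0.5},{"dx": -0.2,"dy": 0,"dz": -0.3,"wx": 0,"wy": 0,"wz": 0,"jaw": -0.5},{"dx": -0.2,"dy": 0,"dz": -0.3,"wx": 0,"wy": 0,"wz": 0,"jaw": -0.5},{"dx": -0.2,"dy": 0,"dz": 0,"wx": 0,"wy": 0,"wz": 0,"jaw": -0.5}]}}

```text
time: 5.75
eef_pos: [451.5, 10.1, 49.1]
eef_rot: [0.994, 0.113, 0.0, 0.0]
contact_force: [0.1, 0.1, -1.2]
opening: 46.0
grasp_force: 0.0
```

>>> {"fn": "carry_out", "kwargs": {"deltas": [{"dx": 0,"dy": 0,"dz": 0,"wx": 0,"wy": 0,"wz": 0,"jaw": -0.5},{"dx": 0,"dy": 0,"dz": 0.6,"wx": 0,"wy": 0,"wz": 0,"jaw": -0.5},{"dx": 0,"dy": 0,"dz": 1.2,"wx": 0,"wy": 0,"wz": 0,"jaw": -0.5},{"dx": 0,"dy": 0,"dz": 1.8,"wx": 0,"wy": 0,"wz": 0,"jaw": -0.5},{"dx": 0,"dy": 0,"dz": 2.0,"wx": 0,"wy": 0,"wz": 0,"jaw": -0.5}]}}

```text
time: 6.38
eef_pos: [450.8, 10.2, 28.4]
eef_rot: [0.994, 0.113, -0.0, -0.0]
contact_force: [0.5, -0.3, -0.5]
opening: 68.7
grasp_force: 0.0
```

Run:
```python
from h import *
s=status.read_state();a=eyes.camera("side")[150:310,220:440];b=eyes.camera("wrist")
np.save("w4.npy",np.r_[s["eef_pos"],s["eef_rot"]])
cv2.imwrite("pics/sd2.png",np.hstack([cv2.resize(a,(400,300),interpolation=2),cv2.resize(b,(400,300),interpolation=3)])[...,::-1])
print(s["time"],s["eef_pos"],s["opening"],s["contact_force"])
```

```text
6.375 [450.80754764  10.20567557  28.40273663] 68.67854050674364 [ 0.51572236 -0.33849692 -0.48885739]
```

View pics/sd2.png

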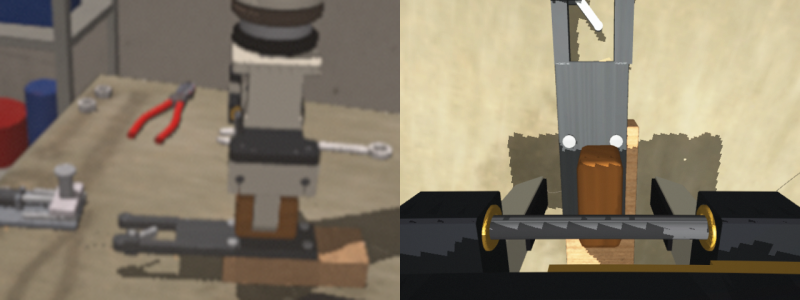

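Run:
```python
from h import *
s=status.read_state();Rw=R.from_quat(s["eef_rot"])
c=P("side")
for z in(0,-15,-25,-35,-45):
  for y in (-40,-50):
    X=s["eef_pos"]+Rw.apply([0,y,z]);u=proj(c,X)[0];print(z,y,X.round(),u.round(1),"crop",((u-[220,150])/[.55,.533]).round())
```

```text
0 -40 [442.  49.  29.] [363.6 292.8] crop [261. 268.]
0 -50 [440.  59.  29.] [363.8 296.2] crop [262. 274.]
-15 -40 [442.  49.  44.] [364.2 285.6] crop [262. 254.]
-15 -50 [440.  59.  44.] [364.4 289. ] crop [263. 261.]
-25 -40 [442.  49.  54.] [364.6 280.7] crop [263. 245.]
-25 -50 [440.  59.  54.] [364.9 284.1] crop [263. 252.]
-35 -40 [442.  49.  64.] [365.  275.8] crop [264. 236.]
-35 -50 [440.  59.  64.] [365.3 279.1] crop [264. 242.]
-45 -40 [442.  49.  74.] [365.5 270.8] crop [264. 227.]
-45 -50 [440.  59.  74.] [365.7 274. ] crop [265. 233.]
```

>>> {"fn": "carry_out", "kwargs": {"deltas": [{"dx": 0,"dy": 0,"dz": 0.4,"wx": 0,"wy": 0,"wz": 0,"jaw": -0.5},{"dx": 0,"dy": 0,"dz": 0.8,"wx": 0,"wy": 0,"wz": 0,"jaw": -0.5},{"dx": 0,"dy": 0,"dz": 1.2,"wx": 0,"wy": 0,"wz": 0,"jaw": -0.5},{"dx": 0,"dy": 0,"dz": 1.6,"wx": 0,"wy": 0,"wz": 0,"jaw": -0.5},{"dx": 0,"dy": 0,"dz": 1.6,"wx": 0,"wy": 0,"wz": 0,"jaw": -0.5}]}}

```text
time: 7.1
eef_pos: [451.0, 10.2, 12.7]
eef_rot: [0.994, 0.113, -0.0, -0.0]
contact_force: [-0.6, 0.0, -1.1]
opening: 68.9
grasp_force: 0.0
```

>>> {"fn": "carry_out", "kwargs": {"deltas": [{"dx": 0,"dy": 0,"dz": 0,"wx": 0,"wy": 0,"wz": 0,"jaw": 1},{"dx": 0,"dy": 0,"dz": 0,"wx": 0,"wy": 0,"wz": 0,"jaw": 1},{"dx": 0,"dy": 0,"dz": 0,"wx": 0,"wy": 0,"wz": 0,"jaw": 1},{"dx": 0,"dy": 0,"dz": 0,"wx": 0,"wy": 0,"wz": 0,"jaw": 1},{"dx": 0,"dy": 0,"dz": 0,"wx": 0,"wy": 0,"wz": 0,"jaw": 1}], "force": 40}}

```text
time: 7.72
eef_pos: [451.3, 10.0, 13.0]
eef_rot: [0.994, 0.113, 0.0, 0.0]
contact_force: [-0.2, -0.1, -0.0]
opening: 27.9
grasp_force: 40.0
```

>>> {"fn": "carry_out", "kwargs": {"deltas": [{"dx": 0.2,"dy": 1.2,"dz": 0,"wx": 0,"wy": 0,"wz": 0,"jaw": 1},{"dx": 0.6,"dy": 2.8,"dz": 0,"wx": 0,"wy": 0,"wz": 0.05,"jaw": 1},{"dx": 1.2,"dy": 4.6,"dz": 0,"wx": 0,"wy": 0,"wz": 0.1,"jaw": 1},{"dx": 1.8,"dy": 6.2,"dz": 0,"wx": 0,"wy": 0,"wz": 0.15,"jaw": 1},{"dx": 2.2,"dy": 7.4,"dz": 0,"wx": 0,"wy": 0,"wz": 0.15,"jaw": 1}]}}

```text
time: 8.35
eef_pos: [490.0, -58.4, 13.0]
eef_rot: [0.995, 0.104, 0.0, -0.0]
contact_force: [-2.9, 4.2, 3.1]
opening: 28.0
grasp_force: 40.0
```

>>> {"fn": "carry_out", "kwargs": {"deltas": [{"dx": 0.3,"dy": 0.8,"dz": 0,"wx": 0,"wy": 0,"wz": 0,"jaw": 1},{"dx": 0.6,"dy": 1.3,"dz": 0,"wx": 0,"wy": 0,"wz": 0,"jaw": 1},{"dx": 0.6,"dy": 1.3,"dz": 0,"wx": 0,"wy": 0,"wz": 0,"jaw": 1}]}}

```text
time: 8.72
eef_pos: [498.1, -69.2, 13.0]
eef_rot: [0.994, 0.105, -0.0, 0.0]
contact_force: [-1.2, 0.9, 3.1]
opening: 27.8
grasp_force: 40.0
```

Run:
```python
from h import *
s=status.read_state();a=eyes.camera("side");b=eyes.camera("scene");w=eyes.camera("wrist")
np.save("w5.npy",np.r_[s["eef_pos"],s["eef_rot"]])
for n,i in(("sd5",a),("sc5",b),("w5",w)):cv2.imwrite(f"pics/{n}.png",i[...,::-1])
# crop: side 190..400 x 210..310 ; scene 230..390 x 200..300
A=cv2.resize(a[225:295,200:300],(800,560)[0:2] and (429,300),interpolation=2)
B=cv2.resize(b[205:275,270:370],(429,300),interpolation=2)
np_=np.vstack([A,B]);cv2.imwrite("pics/v5.png",np_[...,::-1])
print(s["time"],s["eef_pos"],s["eef_rot"],2*np.arctan2(s["eef_rot"][1],s["eef_rot"][0]),s["opening"],s["contact_force"])
for n in("side","scene","wrist"):
    r=eyes.spot_in("pin",n)[:1];print(n,r)
```

```text
8.725 [498.05575471 -69.21505571  13.04693381] [ 9.94481273e-01  1.04913718e-01 -5.13602866e-05  3.26970464e-04] 0.2102142909873237 27.759302930061235 [-1.21032431  0.94075659  3.10891997]
side [{'box': [233.4, 234.3, 31.6, 31.5], 'p': 0.55}]
scene []
wrist []
```

View pics/v5.png

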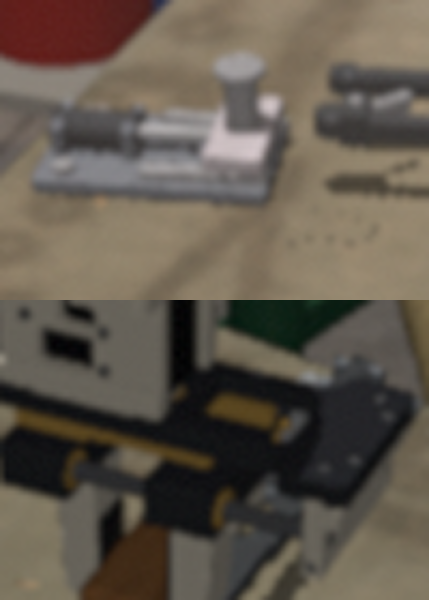

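The side view shows the pin head at crop (238,66) and the jaw ends at (330,120) and (345,77). The scene camera is blocked by the arm. The lateral offset matters, so I'll let go briefly and look at both from above with the wrist camera.

>>> {"fn": "carry_out", "kwargs": {"deltas": [{"dx": 0,"dy": 0,"dz": 0,"wx": 0,"wy": 0,"wz": 0,"jaw": -0.6},{"dx": 0,"dy": 0,"dz": 0,"wx": 0,"wy": 0,"wz": 0,"jaw": -0.6},{"dx": 0,"dy": 0,"dz": -4,"wx": 0,"wy": 0,"wz": 0,"jaw": -0.6},{"dx": 0,"dy": 0,"dz": -8,"wx": 0,"wy": 0,"wz": 0,"jaw": -0.6},{"dx": 3,"dy": 0,"dz": -13,"wx": 0,"wy": 0,"wz": 0,"jaw": -0.6}]}}

```text
time: 9.65
eef_pos: [524.7, -63.0, 143.2]
eef_rot: [0.995, 0.104, -0.002, 0.0]
contact_force: [0.5, -1.0, 0.1]
opening: 71.6
grasp_force: 0.0
```

>>> {"fn": "carry_out", "kwargs": {"deltas": [{"dx": 4,"dy": 0,"dz": -4,"wx": 0,"wy": 0,"wz": 0,"jaw": -0.6},{"dx": 7,"dy": 0,"dz": -7,"wx": 0,"wy": 0,"wz": 0,"jaw": -0.6},{"dx": 7,"dy": 0,"dz": -7,"wx": 0,"wy": 0,"wz": 0,"jaw": -0.6},{"dx": 7,"dy": 0,"dz": -7,"wx": 0,"wy": 0,"wz": 0,"jaw": -0.6}]}}

```text
time: 10.15
eef_pos: [594.4, -47.8, 211.8]
eef_rot: [0.994, 0.105, -0.001, -0.0]
contact_force: [-0.1, 0.4, -0.6]
opening: 73.1
grasp_force: 0.0
```

Run:
```python
from h import *
s=status.read_state();w=eyes.camera("wrist")
np.save("w6.npy",np.r_[s["eef_pos"],s["eef_rot"]]);cv2.imwrite("pics/w6.png",w[...,::-1])
c=P("wrist",s);print(s["time"],s["eef_pos"],s["eef_rot"]);u=proj(c,[(671.5,-24,56),(588,-42,40)]);print(u)
v0=max(0,int(u[0,1])-70);u0=int(u[:,0].mean())-70
cv2.imwrite("pics/w6c.png",cv2.resize(w[v0:v0+150,u0:u0+140],None,fx=4,fy=4,interpolation=2)[...,::-1]);print(u0,v0)
```

```text
10.15 [594.3587308  -47.75032912 211.83503395] [ 9.94464421e-01  1.05067877e-01 -1.12105706e-03 -9.20292870e-06]
[[309.61365836 103.79441562]
 [310.63666955 204.01636377]]
240 33
```

View pics/w6c.png

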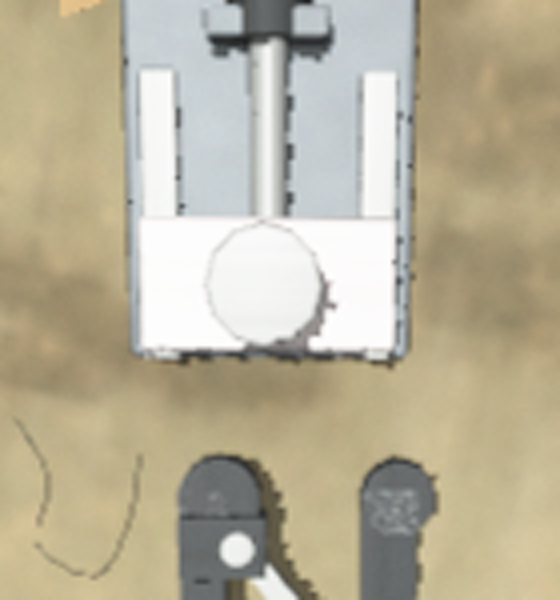

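Run:
```python
from h import *
w=np.load("w6.npy");c=P("wrist",dict(eef_pos=w[:3],eef_rot=w[3:]));Rw=R.from_quat(w[3:]);print(2*np.arctan2(w[4],w[3]))
def t(u,v,z):
    X=atz(c,(240+u/4,33+v/4),z);return X.round(1),Rw.inv().apply(X-w[:3]).round(1)
for n,a in dict(pin=(263,283.5,56),headL=(206,283,56),headR=(320,283,56),baseFL=(134,355,6),baseFR=(407,355,6),baseBL=(122,20,6),baseBR=(416,20,6),carFL=(141,348,24),carFR=(394,348,24),rod1=(268,215,24),rod2=(267,40,24),Linner=(263,490,40),Louter=(180,490,40),Rinner=(362,495,40),Router=(436,495,40),Rin2=(362,590,40),Rout2=(416,590,40),Ltip=(220,455,40),Rtip=(399,458,40),piv=(237,549,44)).items():print(n,*t(*a))
x5=np.load("w5.npy");X=np.array(x5[:3]);print("grip in tool",Rw.inv().apply(X-w[:3]).round(1))
a=R.from_quat(x5[3:]).apply([95,0,0])+X;print("seat nominal",a,Rw.inv().apply(a-w[:3]))
```

```text
0.21052444474632287
pin [670.8 -21.   56. ] [ 80.7 -10.1 155.7]
headL [668.5  -9.9  56. ] [ 80.8 -21.5 155.7]
headR [673.3 -32.1  56. ] [ 80.8   1.2 155.7]
baseFL [648.8   6.3   6. ] [ 65.  -41.4 205.7]
baseFR [662.1 -55.2   6. ] [ 65.1  21.5 205.7]
baseBL [717.1  21.2   6. ] [134.9 -41.7 205.5]
baseBR [730.5 -41.2   6. ] [135.   22.1 205.5]
carFL [651.7   3.4  24. ] [ 67.2 -38.  187.7]
carFR [663.4 -51.   24. ] [ 67.3  17.6 187.7]
rod1 [684.5 -18.4  24. ] [ 94.7  -9.9 187.6]
rod2 [717.8 -11.3  24. ] [128.7  -9.8 187.6]
Linner [629.1 -29.1  40. ] [ 38.3 -10.9 171.8]
Louter [625.4 -11.6  40. ] [ 38.3 -28.9 171.8]
Rinner [632.6 -50.2  40. ] [ 37.2  10.5 171.7]
Router [635.9 -65.9  40. ] [ 37.3  26.5 171.7]
Rin2 [612.4 -54.8  40. ] [ 16.6  10.7 171.8]
Rout2 [614.9 -66.4  40. ] [ 16.6  22.6 171.8]
Ltip [634.5 -18.6  40. ] [ 45.7 -20.1 171.7]
Rtip [641.9 -56.3  40. ] [ 45.1  18.3 171.7]
piv [616.1 -26.1  44. ] [ 26.2 -16.5 167.8]
grip in tool [-98.2   0.9 199. ]
seat nominal [590.96444545 -49.39146064  13.03071151] [ -3.21939739   0.9460575  198.81175408]
```

Pin head centre is at tool y = −10.1 and the slot centre at −0.4, with the axes parallel and 88 mm to go. The slot is centred on the rib after all; it is 21 mm wide between the jaw ends. So I shift 9.7 mm left after regripping.

>>> {"fn": "carry_out", "kwargs": {"deltas": [{"dx": -4,"dy": 0,"dz": 3,"wx": 0,"wy": 0,"wz": 0,"jaw": -0.6},{"dx": -8,"dy": 0,"dz": 6,"wx": 0,"wy": 0,"wz": 0,"jaw": -0.6},{"dx": -10,"dy": 0,"dz": 10,"wx": 0,"wy": 0,"wz": 0,"jaw": -0.6},{"dx": -10,"dy": 0,"dz": 12,"wx": 0,"wy": 0,"wz": 0,"jaw": -0.6},{"dx": -10,"dy": 0,"dz": 12,"wx": 0,"wy": 0,"wz": 0,"jaw": -0.6}]}}

```text
time: 10.82
eef_pos: [497.2, -68.3, 91.9]
eef_rot: [0.994, 0.105, -0.001, -0.001]
contact_force: [0.5, -0.0, 0.2]
opening: 73.2
grasp_force: 0.0
```

>>> {"fn": "carry_out", "kwargs": {"deltas": [{"dx": 0,"dy": 0,"dz": 3,"wx": 0,"wy": 0,"wz": 0,"jaw": -0.6},{"dx": 0,"dy": 0,"dz": 6,"wx": 0,"wy": 0,"wz": 0,"jaw": -0.6},{"dx": 0,"dy": 0,"dz": 8,"wx": 0,"wy": 0,"wz": 0,"jaw": -0.6},{"dx": 0,"dy": 0,"dz": 8,"wx": 0,"wy": 0,"wz": 0,"jaw": -0.6},{"dx": 0,"dy": 0,"dz": 8,"wx": 0,"wy": 0,"wz": 0,"jaw": 1}]}}

```text
time: 11.45
eef_pos: [499.2, -68.2, 14.0]
eef_rot: [0.994, 0.105, 0.001, 0.0]
contact_force: [-0.0, 0.0, 0.3]
opening: 67.3
grasp_force: 0.0
```

>>> {"fn": "carry_out", "kwargs": {"deltas": [{"dx": 0,"dy": 0,"dz": 0,"wx": 0,"wy": 0,"wz": 0,"jaw": 1},{"dx": 0,"dy": 0,"dz": 0,"wx": 0,"wy": 0,"wz": 0,"jaw": 1},{"dx": 0,"dy": 0,"dz": 0,"wx": 0,"wy": 0,"wz": 0,"jaw": 1},{"dx": 0,"dy": 0,"dz": 0,"wx": 0,"wy": 0,"wz": 0,"jaw": 1},{"dx": 0,"dy": 0,"dz": 0,"wx": 0,"wy": 0,"wz": 0,"jaw": 1}]}}

```text
time: 12.08
eef_pos: [498.0, -68.8, 13.2]
eef_rot: [0.995, 0.105, 0.0, 0.0]
contact_force: [0.2, -1.7, 0.5]
opening: 27.8
grasp_force: 40.0
```

>>> {"fn": "carry_out", "kwargs": {"deltas": [{"dx": 0,"dy": -0.5,"dz": 0,"wx": 0,"wy": 0,"wz": 0,"jaw": 1},{"dx": 0,"dy": -0.97,"dz": 0,"wx": 0,"wy": 0,"wz": 0,"jaw": 1},{"dx": 0,"dy": -0.97,"dz": 0,"wx": 0,"wy": 0,"wz": 0,"jaw": 1},{"dx": 0,"dy": -0.97,"dz": 0,"wx": 0,"wy": 0,"wz": 0,"jaw": 1}]}}

```text
time: 12.58
eef_pos: [495.9, -58.4, 13.1]
eef_rot: [0.994, 0.105, 0.0, -0.0]
contact_force: [0.7, -1.1, 2.3]
opening: 27.6
grasp_force: 40.0
```

>>> {"fn": "carry_out", "kwargs": {"deltas": [{"dx": 1,"dy": 0.05,"dz": 0,"wx": 0,"wy": 0,"wz": 0,"jaw": 1},{"dx": 2,"dy": 0.05,"dz": 0,"wx": 0,"wy": 0,"wz": 0,"jaw": 1},{"dx": 3,"dy": 0.05,"dz": 0,"wx": 0,"wy": 0,"wz": 0,"jaw": 1},{"dx": 3.6,"dy": 0.05,"dz": 0,"wx": 0,"wy": 0,"wz": 0,"jaw": 1},{"dx": 4,"dy": 0.05,"dz": 0,"wx": 0,"wy": 0,"wz": 0,"jaw": 1}]}}

```text
time: 13.2
eef_pos: [531.0, -51.7, 13.3]
eef_rot: [0.994, 0.105, -0.004, 0.001]
contact_force: [-13.5, -2.5, 20.7]
opening: 27.7
grasp_force: 40.0
```

Run:
```python
from h import *
p=[];f=[]
for i in range(5):
    im=eyes.camera("side" if i else "wrist");s=status.read_state();p.append(s["eef_pos"]);f.append(s["contact_force"])
    if i in(0,4):cv2.imwrite(f"pics/x{i}.png",im[...,::-1])
print(np.mean(p,0),np.std(p,0),np.mean(f,0),s["time"])
R6=R.from_quat(np.load("w6.npy")[3:]);print(R6.inv().apply(np.mean(p,0)-np.load("w6.npy")[:3]))
```

```text
[532.11944517 -51.40497964  13.20483446] [0.03482451 0.01098672 0.02520051] [-9.34608485 -2.34873935 15.3165158 ] 13.45
[-61.1861975   -9.38191069 198.7693897 ]
```

>>> {"fn": "carry_out", "kwargs": {"deltas": [{"dx": 0,"dy": 0,"dz": -0.05,"wx": 0,"wy": 0,"wz": 0,"jaw": 1},{"dx": 0,"dy": 0,"dz": -0.1,"wx": 0,"wy": 0,"wz": 0,"jaw": 1},{"dx": 0,"dy": 0,"dz": -0.1,"wx": 0,"wy": 0,"wz": 0,"jaw": 1}]}}

```text
time: 13.82
eef_pos: [534.2, -50.6, 13.2]
eef_rot: [0.994, 0.105, -0.001, -0.001]
contact_force: [-0.2, -0.3, -5.3]
opening: 27.5
grasp_force: 40.0
```

```bash
cat > rd.py <<'E'
from h import *
p=[];f=[];m=[]
for i in range(3):
    im=eyes.camera("wrist");s=status.read_state();p.append(s["eef_pos"]);f.append(s["contact_force"]);m.append(s["wrist_torque"])
W=np.load("w6.npy");R6=R.from_quat(W[3:]);q=R6.inv()
print("t",round(s["time"],2),"tool6",q.apply(np.mean(p,0)-W[:3]).round(2),"f_tool",q.apply(np.mean(f,0)).round(2),"m",q.apply(np.mean(m,0)).round(2),"rotvec",(q*R.from_quat(s["eef_rot"])).as_rotvec().round(4),"q4",s["opening"].round(1))
cv2.imwrite("pics/last.png",im[...,::-1])
for n in("pin","latch"):print(n,[(np.round(r["box"]).tolist(),round(r["p"],2)) for r in eyes.spot_in(n,"wrist")[:2]])
E
python3 rd.py
```

```text
Traceback (most recent call last):
  File "rd.py", line 6, in <module>
    print("t",round(s["time"],2),"tool6",q.apply(np.mean(p,0)-W[:3]).round(2),"f_tool",q.apply(np.mean(f,0)).round(2),"m",q.apply(np.mean(m,0)).round(2),"rotvec",(q*R.from_quat(s["eef_rot"])).as_rotvec().round(4),"q4",s["opening"].round(1))
                                                                                                                                                                                                                          ^^^^^^^^^^^^^^^^^^
AttributeError: 'float' object has no attribute 'round'
```

The load was only table friction from pressing down; with the tool 1 mm higher the block hangs free. Advancing gently.

>>> {"fn": "carry_out", "kwargs": {"deltas": [{"dx": 0.4,"dy": 0,"dz": 0,"wx": 0,"wy": 0,"wz": 0,"jaw": 1},{"dx": 0.8,"dy": 0,"dz": 0,"wx": 0,"wy": 0,"wz": 0,"jaw": 1},{"dx": 1.2,"dy": 0,"dz": 0,"wx": 0,"wy": 0,"wz": 0,"jaw": 1},{"dx": 1.5,"dy": 0,"dz": 0,"wx": 0,"wy": 0,"wz": 0,"jaw": 1}]}}

```text
time: 14.48
eef_pos: [550.2, -47.9, 14.1]
eef_rot: [0.994, 0.105, 0.0, -0.0]
contact_force: [0.9, -0.1, -6.8]
opening: 27.9
grasp_force: 40.0
```

```bash
sed -i 's/s\["opening"\].round(1)/s["opening"]/' rd.py; python3 rd.py
```

```text
t 14.62 tool6 [-42.67  -9.08 197.85] f_tool [ 0.41 -0.37  6.43] m [ 0.01  0.1  -0.01] rotvec [-0.0002  0.0023  0.0003] q4 27.730793523921683
pin [([265.0, 0.0, 118.0, 35.0], 0.69), ([235.0, 0.0, 148.0, 425.0], 0.67)]
latch [([280.0, 0.0, 46.0, 51.0], 0.78)]
```

>>> {"fn": "carry_out", "kwargs": {"deltas": [{"dx": 0.3,"dy": -0.03,"dz": 0,"wx": 0,"wy": 0,"wz": 0,"jaw": 1},{"dx": 0.6,"dy": -0.03,"dz": 0,"wx": 0,"wy": 0,"wz": 0,"jaw": 1},{"dx": 0.9,"dy": -0.03,"dz": 0,"wx": 0,"wy": 0,"wz": 0,"jaw": 1},{"dx": 1.2,"dy": -0.03,"dz": 0,"wx": 0,"wy": 0,"wz": 0,"jaw": 1}]}}

```text
time: 15.22
eef_pos: [560.0, -44.8, 13.5]
eef_rot: [0.994, 0.105, -0.001, -0.0]
contact_force: [-5.3, 2.1, -4.6]
opening: 27.6
grasp_force: 40.0
```

```bash
python3 rd.py
```

```text
t 15.38 tool6 [-31.95 -10.08 198.35] f_tool [-2.46 -2.59  6.56] m [ 0.61 -0.89 -0.3 ] rotvec [ 0.0005  0.0008 -0.0005] q4 28.110853383783134
pin [([267.0, 0.0, 121.0, 44.0], 0.89)]
latch [([276.0, 0.0, 48.0, 49.0], 0.89)]
```

>>> {"fn": "carry_out", "kwargs": {"deltas": [{"dx": 0.25,"dy": 0,"dz": 0,"wx": 0,"wy": 0,"wz": 0,"jaw": 1},{"dx": 0.5,"dy": 0,"dz": 0,"wx": 0,"wy": 0,"wz": 0,"jaw": 1},{"dx": 0.75,"dy": 0,"dz": 0,"wx": 0,"wy": 0,"wz": 0,"jaw": 1}]}}

```text
time: 15.85
eef_pos: [566.4, -43.4, 13.4]
eef_rot: [0.994, 0.105, -0.002, -0.0]
contact_force: [-9.0, 2.7, -5.3]
opening: 27.5
grasp_force: 40.1
```

```bash
python3 rd.py
```

```text
t 16.0 tool6 [-25.73 -10.17 198.52] f_tool [-6.49 -3.65  6.12] m [ 0.88 -1.53 -0.4 ] rotvec [ 0.0006 -0.0015 -0.0006] q4 28.027113440930133
pin [([267.0, 0.0, 121.0, 47.0], 0.72), ([233.0, 1.0, 151.0, 421.0], 0.4)]
latch [([276.0, 0.0, 49.0, 50.0], 0.58)]
```

>>> {"fn": "carry_out", "kwargs": {"deltas": [{"dx": 0.2,"dy": 0,"dz": 0,"wx": 0,"wy": 0,"wz": 0,"jaw": 1},{"dx": 0.4,"dy": 0,"dz": 0,"wx": 0,"wy": 0,"wz": 0,"jaw": 1},{"dx": 0.6,"dy": 0,"dz": 0,"wx": 0,"wy": 0,"wz": 0,"jaw": 1}]}}

```text
time: 16.48
eef_pos: [570.7, -42.3, 13.4]
eef_rot: [0.994, 0.105, -0.004, 0.0]
contact_force: [-12.9, 2.2, 0.9]
opening: 27.6
grasp_force: 40.1
```

```bash
python3 rd.py
```

```text
t 16.62 tool6 [-21.27 -10.28 198.45] f_tool [-10.09  -3.99   0.54] m [ 0.94 -2.48 -0.57] rotvec [ 0.0002 -0.0042 -0.0009] q4 27.75526437695427
pin [([266.0, 0.0, 124.0, 53.0], 0.59)]
latch [([276.0, 0.0, 46.0, 51.0], 0.74)]
```

>>> {"fn": "carry_out", "kwargs": {"deltas": [{"dx": 0.15,"dy": 0,"dz": 0,"wx": 0,"wy": 0,"wz": 0,"jaw": 1},{"dx": 0.3,"dy": 0,"dz": 0,"wx": 0,"wy": 0,"wz": 0,"jaw": 1},{"dx": 0.4,"dy": 0,"dz": 0,"wx": 0,"wy": 0,"wz": 0,"jaw": 1}]}}

```text
time: 17.1
eef_pos: [574.7, -41.0, 13.5]
eef_rot: [0.994, 0.106, -0.003, -0.0]
contact_force: [-11.5, 2.4, 0.3]
opening: 28.1
grasp_force: 40.1
```

```bash
python3 rd.py
```

```text
t 17.25 tool6 [-17.1  -10.67 198.45] f_tool [-9.62 -5.04  1.08] m [ 1.08 -2.39 -0.55] rotvec [ 0.0006 -0.004  -0.0013] q4 27.899241428474976
pin [([264.0, 1.0, 127.0, 64.0], 0.91)]
latch [([273.0, 0.0, 43.0, 58.0], 0.87)]
```

>>> {"fn": "carry_out", "kwargs": {"deltas": [{"dx": 0.15,"dy": 0,"dz": 0,"wx": 0,"wy": 0,"wz": 0,"jaw": 1},{"dx": 0.3,"dy": 0,"dz": 0,"wx": 0,"wy": 0,"wz": 0,"jaw": 1},{"dx": 0.4,"dy": 0,"dz": 0,"wx": 0,"wy": 0,"wz": 0,"jaw": 1}]}}

```text
time: 17.73
eef_pos: [579.2, -39.8, 13.4]
eef_rot: [0.994, 0.106, -0.003, -0.0]
contact_force: [-10.8, 2.9, -2.8]
opening: 27.8
grasp_force: 40.1
```

```bash
python3 rd.py
```

```text
t 17.88 tool6 [-12.57 -10.89 198.44] f_tool [-9.61 -4.97  2.27] m [ 1.19 -2.08 -0.54] rotvec [ 0.001  -0.003  -0.0013] q4 27.457501569794985
pin [([263.0, 0.0, 130.0, 75.0], 0.81)]
latch [([269.0, 0.0, 36.0, 60.0], 0.86)]
```

>>> {"fn": "carry_out", "kwargs": {"deltas": [{"dx": 0.15,"dy": 0,"dz": 0,"wx": 0,"wy": 0,"wz": 0,"jaw": 1},{"dx": 0.3,"dy": 0,"dz": 0,"wx": 0,"wy": 0,"wz": 0,"jaw": 1},{"dx": 0.45,"dy": 0,"dz": 0,"wx": 0,"wy": 0,"wz": 0,"jaw": 1}]}}

```text
time: 18.35
eef_pos: [585.5, -38.2, 13.6]
eef_rot: [0.994, 0.106, -0.001, -0.001]
contact_force: [-3.6, 4.7, -7.0]
opening: 27.5
grasp_force: 40.1
```

```bash
python3 rd.py
```

```text
t 18.5 tool6 [ -4.5   -9.97 197.67] f_tool [-1.   -1.41  5.57] m [ 0.26 -0.29 -0.05] rotvec [-0.0005  0.0033  0.0005] q4 27.600188561162394
pin [([268.0, 0.0, 116.0, 115.0], 0.6)]
latch [([279.0, 0.0, 47.0, 38.0], 0.92)]
```

The force dropped to about 1 N and the latch box sprang back, so the latch has shut. Now the tug.

>>> {"fn": "carry_out", "kwargs": {"deltas": [{"dx": 0,"dy": 0,"dz": 0,"wx": 0,"wy": 0,"wz": 0,"jaw": 1},{"dx": -0.3,"dy": 0,"dz": 0,"wx": 0,"wy": 0,"wz": 0,"jaw": 1},{"dx": -0.6,"dy": 0,"dz": 0,"wx": 0,"wy": 0,"wz": 0,"jaw": 1},{"dx": -0.9,"dy": 0,"dz": 0,"wx": 0,"wy": 0,"wz": 0,"jaw": 1},{"dx": -1.2,"dy": 0,"dz": 0,"wx": 0,"wy": 0,"wz": 0,"jaw": 1}]}}

```text
time: 19.23
eef_pos: [576.3, -42.4, 14.5]
eef_rot: [0.994, 0.105, 0.001, 0.0]
contact_force: [3.3, 0.5, -7.9]
opening: 27.8
grasp_force: 40.0
```

```bash
python3 rd.py
```

```text
t 19.38 tool6 [-16.6   -8.94 197.47] f_tool [2.51 0.51 6.57] m [-0.16  0.57  0.05] rotvec [-0.0006  0.0037  0.0006] q4 28.01580510816737
pin [([266.0, 0.0, 118.0, 109.0], 0.64)]
latch [([279.0, 0.0, 35.0, 28.0], 0.63)]
```

Pulling 2.5 N, and the pin stays at the same place in the wrist view (rows to 109), so it follows. Pull further.

>>> {"fn": "carry_out", "kwargs": {"deltas": [{"dx": -0.3,"dy": 0,"dz": 0,"wx": 0,"wy": 0,"wz": 0,"jaw": 1},{"dx": -0.6,"dy": 0,"dz": 0,"wx": 0,"wy": 0,"wz": 0,"jaw": 1},{"dx": -0.8,"dy": 0,"dz": 0,"wx": 0,"wy": 0,"wz": 0,"jaw": 1},{"dx": -0.8,"dy": 0,"dz": 0,"wx": 0,"wy": 0,"wz": 0,"jaw": 1}]}}

```text
time: 19.98
eef_pos: [568.9, -43.8, 14.4]
eef_rot: [0.994, 0.105, 0.002, -0.0]
contact_force: [5.9, 0.8, -8.5]
opening: 27.9
grasp_force: 40.0
```

```bash
python3 rd.py
```

```text
t 20.12 tool6 [-23.62  -9.08 197.45] f_tool [6.41 1.52 9.13] m [-0.31  1.3   0.15] rotvec [-0.0003  0.0053  0.0005] q4 27.771072083767113
pin []
latch [([279.0, 2.0, 35.0, 28.0], 0.69)]
```

>>> {"fn": "carry_out", "kwargs": {"deltas": [{"dx": -0.3,"dy": 0,"dz": 0,"wx": 0,"wy": 0,"wz": 0,"jaw": 1},{"dx": -0.6,"dy": 0,"dz": 0,"wx": 0,"wy": 0,"wz": 0,"jaw": 1},{"dx": -0.6,"dy": 0,"dz": 0,"wx": 0,"wy": 0,"wz": 0,"jaw": 1},{"dx": -0.6,"dy": 0,"dz": 0,"wx": 0,"wy": 0,"wz": 0,"jaw": 1},{"dx": -0.6,"dy": 0,"dz": 0,"wx": 0,"wy": 0,"wz": 0,"jaw": 1}]}}

```text
time: 20.85
eef_pos: [564.3, -44.8, 14.7]
eef_rot: [0.994, 0.105, 0.003, -0.0]
contact_force: [7.9, 1.0, -10.0]
opening: 28.0
grasp_force: 40.0
```

```bash
python3 rd.py
```

```text
t 21.0 tool6 [-28.3   -9.15 197.2 ] f_tool [ 9.    1.75 10.14] m [-0.31  1.78  0.13] rotvec [-0.0002  0.0076  0.0003] q4 28.16656668809395
pin [([266.0, 0.0, 118.0, 108.0], 0.64)]
latch [([278.0, 0.0, 39.0, 30.0], 0.86)]
```

>>> {"fn": "carry_out", "kwargs": {"deltas": [{"dx": 0.5,"dy": 0,"dz": 0,"wx": 0,"wy": 0,"wz": 0,"jaw": 1},{"dx": 1.0,"dy": 0,"dz": 0,"wx": 0,"wy": 0,"wz": 0,"jaw": 1},{"dx": 1.5,"dy": 0,"dz": 0,"wx": 0,"wy": 0,"wz": 0,"jaw": 1},{"dx": 1.8,"dy": 0,"dz": 0,"wx": 0,"wy": 0,"wz": 0,"jaw": 1},{"dx": 1.8,"dy": 0,"dz": 0,"wx": 0,"wy": 0,"wz": 0,"jaw": 1}]}}

```text
time: 21.72
eef_pos: [578.2, -41.2, 13.5]
eef_rot: [0.994, 0.105, -0.001, -0.0]
contact_force: [-0.1, -0.4, -5.8]
opening: 27.7
grasp_force: 40.0
```

```bash
python3 rd.py
```

```text
t 21.88 tool6 [-13.97  -9.6  198.21] f_tool [ 0.53 -0.25  6.23] m [ 0.05  0.18 -0.02] rotvec [0.     0.0012 0.0001] q4 27.821132611552816
pin [([267.0, 0.0, 119.0, 109.0], 0.91)]
latch [([280.0, 0.0, 38.0, 31.0], 0.85)]
```

>>> {"fn": "carry_out", "kwargs": {"deltas": [{"dx": 0.2,"dy": 0,"dz": 0,"wx": 0,"wy": 0,"wz": 0,"jaw": 1},{"dx": 0.2,"dy": 0,"dz": 0.05,"wx": 0,"wy": 0,"wz": 0,"jaw": 1},{"dx": 0.2,"dy": 0,"dz": 0.08,"wx": 0,"wy": 0,"wz": 0,"jaw": 1},{"dx": 0.2,"dy": 0,"dz": 0.08,"wx": 0,"wy": 0,"wz": 0,"jaw": 1}]}}

```text
time: 22.48
eef_pos: [580.9, -41.1, 13.2]
eef_rot: [0.994, 0.105, -0.0, 0.0]
contact_force: [-0.4, -0.2, -5.9]
opening: 28.0
grasp_force: 40.0
```

```bash
python3 rd.py
```

```text
t 22.62 tool6 [-11.31  -9.26 198.66] f_tool [0.1  0.32 6.08] m [0.05 0.05 0.01] rotvec [-0.0002  0.0022  0.0004] q4 27.663529627762262
pin [([266.0, 0.0, 119.0, 111.0], 0.87), ([280.0, 0.0, 42.0, 36.0], 0.56)]
latch [([278.0, 0.0, 47.0, 36.0], 0.7)]
```

>>> {"fn": "carry_out", "kwargs": {"deltas": [{"dx": 0,"dy": 0,"dz": 0.03,"wx": 0,"wy": 0,"wz": 0,"jaw": 1},{"dx": 0,"dy": 0,"dz": 0.07,"wx": 0,"wy": 0,"wz": 0,"jaw": 1},{"dx": 0,"dy": 0,"dz": 0.07,"wx": 0,"wy": 0,"wz": 0,"jaw": 1}]}}

```text
time: 23.1
eef_pos: [581.0, -41.1, 13.1]
eef_rot: [0.994, 0.105, 0.0, 0.0]
contact_force: [-3.0, -0.5, 1.7]
opening: 27.9
grasp_force: 40.0
```

```bash
python3 rd.py
```

```text
t 23.25 tool6 [-11.21  -9.24 198.8 ] f_tool [-4.22 -0.44 -4.31] m [ 0.17 -0.73 -0.02] rotvec [-0.0006  0.0022  0.0003] q4 28.044918742266834
pin [([266.0, 0.0, 117.0, 112.0], 0.94)]
latch [([277.0, 0.0, 47.0, 34.0], 0.78)]
```

>>> {"fn": "carry_out", "kwargs": {"deltas": [{"dx": 0,"dy": 0,"dz": -0.03,"wx": 0,"wy": 0,"wz": 0,"jaw": 1},{"dx": 0,"dy": 0,"dz": -0.03,"wx": 0,"wy": 0,"wz": 0,"jaw": -0.5},{"dx": 0,"dy": 0,"dz": -0.03,"wx": 0,"wy": 0,"wz": 0,"jaw": -0.5},{"dx": 0,"dy": 0,"dz": -0.03,"wx": 0,"wy": 0,"wz": 0,"jaw": -0.5},{"dx": 0,"dy": 0,"dz": -0.03,"wx": 0,"wy": 0,"wz": 0,"jaw": -0.5}]}}

```text
time: 23.98
eef_pos: [581.2, -41.0, 12.8]
eef_rot: [0.994, 0.105, 0.0, -0.0]
contact_force: [1.0, 0.1, -0.9]
opening: 63.1
grasp_force: 0.0
```

>>> {"fn": "carry_out", "kwargs": {"deltas": [{"dx": 0,"dy": 0,"dz": -2,"wx": 0,"wy": 0,"wz": 0,"jaw": -0.5},{"dx": 0,"dy": 0,"dz": -5,"wx": 0,"wy": 0,"wz": 0,"jaw": -0.5},{"dx": 0,"dy": 0,"dz": -9,"wx": 0,"wy": 0,"wz": 0,"jaw": -0.5},{"dx": 0,"dy": 0,"dz": -14,"wx": 0,"wy": 0,"wz": 0,"jaw": -0.5},{"dx": 0,"dy": 0,"dz": -18,"wx": 0,"wy": 0,"wz": 0,"jaw": -0.5}]}}

```text
time: 24.6
eef_pos: [581.7, -40.6, 196.5]
eef_rot: [0.994, 0.105, 0.001, 0.0]
contact_force: [0.8, -0.1, -0.7]
opening: 69.0
grasp_force: 0.0
```

Run:
```python
from h import *
s0=status.read_state();im=eyes.camera("wrist");cv2.imwrite("pics/fin.png",im[...,::-1])
c=P("wrist",s0);print(s0["time"],s0["eef_pos"],s0["contact_force"],s0["opening"])
for n,z in(("pin",56),("latch",44),("feed_block",40),("bracket",24)):
    for r in eyes.spot_in(n,"wrist")[:1]:
        l,t,w,h=r["box"];print(n,np.round(r["box"]),r["p"],atz(c,(l+w/2,t+h/2),z).round(1))
# edges: pin head fit
g=cv2.cvtColor(im,cv2.COLOR_RGB2GRAY);e=proj(c,[(671,-22,56)])[0];print("pin expected px",e)
x,y=e.astype(int);sub=g[max(0,y-35):y+35,x-40:x+40]
print(cv2.HoughCircles(cv2.resize(sub,None,fx=4,fy=4,interpolation=2),cv2.HOUGH_GRADIENT,1.5,100,param1=80,param2=30,minRadius=30,maxRadius=80),x-40,max(0,y-35))
```

```text
24.6 [581.66302238 -40.59978102 196.46536225] [ 0.76585286 -0.08950181 -0.65751204] 69.04042910392675
pin [294.  23.  57.  88.] 0.8 [687.1 -21.3  56. ]
latch [299.  54.  25.  21.] 0.72 [688.  -12.4  44. ]
feed_block [274.  16.  79. 294.] 0.57 [614.3 -30.   40. ]
bracket [280.   0.  78. 112.] 0.62 [696.7 -16.   24. ]
pin expected px [319.0519341   89.62862749]
[[[153.75 149.25  60.75]
  [234.75  48.75  69.15]
  [ 62.25  54.75  72.45]
  [248.25 197.25  44.25]]] 279 54
```

```bash
python3 -c "
from plant import job;print(job.close_job())"
```

```text
the job is handed in; nothing more can be done
None
```

The feed block is hitched, was tugged back with about 9 N and held, and stands released on the table; the job is handed in at about 25 s, though the hand-in gave no verdict.

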